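# Roll a poster tube into the pedal bin

### The arm

A 6-joint arm with a two-finger parallel gripper is mounted at the origin on the work surface. World frame = base frame: x ahead of the robot, y to its left, z up, the work surface at z = 0. Lengths are in m, angles in rad, forces in N, time in s.
With the tool pointing down it reaches from about 0.35 to 0.925 m from the base axis. Payload 6.4 kg.
Tool frame: the origin (TCP) lies at the very end of the fingers, on their centre line; the grasp point (between the pads) lies 19 mm behind it; x points along the fingers, y is the direction in which the jaws open and shut, and the axes are right-handed (so a half turn about x gives the same grasp; the last joint's range is limited). The gripper opens to 94 mm and grips with 3 to 60 N. Pads are 16 mm wide; open, the fingers measure 119 mm over their backs; the gripper's body (75 mm by 177 mm) begins 78 mm behind the grasp point.
Start: joints at [-1.303, 0.245, 1.558, -0, 1.339, -0.174], TCP at [0.278, -0.588, 0.205] pointing down, gripper open.
Joint ranges: [-3.13, 3.13], [-1.02, 2.26], [0.13, 2.54], [-0.95, 4.09], [0.21, 2.88], [-2.74, 2.74]. Speed limits (rad/s): [2.57, 2.57, 3.14, 3.14, 3.14, 3.14].

### API

Orientations are given as a unit quaternion [x, y, z, w].
In Python, from cell import env gives the robot as it stands.
- The arm moves only by the tool move_arm, never from a script. Its argument "moves" is a list of rows, each an object with "grip": the opening, from -1 (shut) to 1 (fully open), so that 0 is half open; "xyz": the shift along the tool's x, y, z in cm, a list of three; "turn": the turn about the tool's x in degrees. In form: [{"grip": grip, "xyz": [tx, ty, tz], "turn": turn}, ...]. A call has 1 to 12 rows; each row is the pose to reach, as a shift and turn from the pose measured when the call began, along the tool's axes at that moment; what a row does not reach only later rows make up. A row lasts 1/10 s, in which the tool goes at most 50 mm and 8.59 degrees, less where a joint would pass 70% of its speed; a pose out of reach is approached as far as the arm can. A call with a gripper value outside its range is refused whole. The fingers move at their own pace and stop on an object; "force" is the grip in N (left out, the last holds). Time passes only in rows, so rows that repeat a pose let the fingers close. It gives the time, the measured TCP pose, the force and the opening at its end, in the units of the state.
- env.state(): the state, without advancing time (a new reading comes with each control period).
- env.capture(name): name is "scene" or "top" or "wrist"; returns the picture (480x640x3 uint8, red, green, blue); there is no depth.
- env.calibration(name): a dict with "intrinsics" (3x3 intrinsics, pixels), "world_from_camera" (4x4, takes a point from camera to world coordinates). Camera axes: x right, y down, z forward; pixel columns grow to the right and rows downward; lengths in m; the calibration is good to about 2 mm. A picture is of the moment at which its call begins: read the wrist's pose just before it. calibration takes no time and is no camera call; for the wrist camera it gives the pose at the moment of the call.
- env.finish_job(): hands the job in, once; it reports no verdict.
Trained networks look in the newest picture that a camera, given by its name, has taken for a name from the list of things; names that differ only in an ending like _2 or _b are one class to them, and where a whole thing is asked for, a point or a joint stands for the part that bears it (a point fixed in the world has none). Each returns a list of dicts, best first, with "confidence" (0 to 1); they miss things now and then, are a little off and sometimes report something else, mostly with a low value. They report only what shows in the picture. A call takes as long as a camera call.
- env.look_for(camera, target): "bbox" ([left, top, right, bottom] in pixels, round what is visible of it).
The state is a dict: "clock": time; "q": joint angles; "qvel": joint speeds; "joint_torque": joint torques, N m; "eef_pos": TCP position; "ee_rot": TCP orientation; "ft_force": force on the tool from outside, world axes, zero at the start; "torque": the same for the moment, N m; "opening": opening from 0.0 (shut) to 1.0 (fully open).
Only numpy, scipy, OpenCV 4.12 (cv2) and the standard library are available. Lean on these libraries where they do the work, as an engineer would, in place of code of your own. Each camera call takes 0.05 s, during which the arm holds its last target.

### The job

Put the longer cardboard tube across the loading ramp of the pedal bin, so that it comes to rest there against the shut lid, and let go of it. Then press the bin's pedal right down to its stop, firmly but without stamping on it or straining it, and keep it at the stop until the tube has rolled inside. Ease the pedal back up so that the lid comes down slowly to fully shut instead of snapping, let go, and leave the other things on the table where they are.

Things in the scene. Friction and masses are not known exactly. Their poses are not given: they have to be found in the camera images.
- bin: Grey metal bin, fixed: housing 130 (x) x 220 (y) x 183 mm high. Origin: on the table, mid-width, 85 mm behind the housing's front face, 45 mm before its back. x points to its back, y to its left, z up; ramp and pedal are on its front, the -x side, facing roughly towards the robot. Inner floor 65 mm above the table. The front is open above the ramp's foot, where the shut lid's flap closes it.
- ramp_mid (a point): Middle of the ramp's top surface, at x -140, y 0, z 130 mm in the bin's frame. The bright metal ramp, 184 mm wide between side cheeks about 24 mm high, slopes 10 degrees down towards the lid: surface 139 mm high at its outer end (x -195 mm), 120 mm at its foot (x -85 mm). Round things roll down it to the lid and, when that is up, on into the bin.
- ramp_end (a point): Middle of the ramp's outer end, top edge: x -195, y 0, z 139 mm in the bin's frame. The ramp is 6 mm thick and overhangs the pedal; the space below it is open but for a thin strut near each side, 92 mm from the middle.
- lid (a joint): Opening angle of the lid, rad: 0 shut, about 0.61 with the pedal at its stop. Hinged along the top of the bin's back, 185 mm high, and linked to the pedal (lid angle = 3.2 x pedal angle). Its weight and a spring shut it and push the pedal up, very fast if let go. Clear panel, grey edges, 138 x 222 mm. The tube passes once it is up by about 0.3 rad; over 1.5 rad/s downwards is snapping.
- lid_edge (a point): Middle of the lid's front top edge, 135 mm from its hinge; about 191 mm above the table when shut, about 267 mm when fully raised. From here a grey flap hangs across the foot of the ramp, 13 mm clear of it; the flap's front face is at x = -92 mm in the bin's frame when shut.
- pedal: Steel pedal lever. Origin: its hinge axis, at x -50, y 0, z 40 mm in the bin's frame; axes as the bin's when up. It reaches forward under the ramp and ends in a plate 50 x 80 (wide) x 8 mm; only its outer 30 mm show beyond the ramp. Pressing turns it about y by 0.19 rad to a hard stop. At the plate it takes about 4 to 7 N to start, 8 to 10 N near the stop; over 40 N strains it.
- pedal_pad (a point): Where to press: top of the plate, 162 mm from the pedal's axis (x -212 mm in the bin's frame, 17 mm beyond the ramp's end), mid-width; 48 mm above the table when up, about 17 mm at the stop. The plate's outer end is 13 mm farther out. The ramp's end overhangs close behind it (underside 133 mm high): a wide gripper must lean back, towards the robot, by about 30 degrees.
- long_tube: The longer cardboard tube with white ends, 156 mm long, 48 mm in diameter, 0.1 to 0.2 kg, rigid, lying level. Origin: its centre; x is its long axis. It starts on one of two wooden rests, its centre 50 mm above the table; the rest holds it near its ends between stops 38 mm high, and the middle 70 mm is clear down to a base board 8 mm thick.
- short_tube: The shorter tube, alike but 110 mm long, on the other rest. Not wanted: leave it. Origin: its centre.
- mug: White mug, 90 mm high, 76 mm across, handle to its +y. Origin: centre of its underside. Leave it.
- book1: Blue hardback 210 x 140 x 30 mm lying flat, under another book. Origin: centre of its underside. Leave it.
- book2: White hardback 190 x 130 x 24 mm on top of the blue one. Origin: centre of its underside. Leave it.
- book3: Brown hardback 170 x 110 x 28 mm lying flat. Origin: centre of its underside. Leave it.
- tape: Black desk tape dispenser 140 x 55 x 74 mm. Origin: centre of its underside. Leave it.

How it is judged:
By the outcome, as a careful person would: the job done as asked, in the order asked, and still so for the second after the job is handed in, with the robot touching nothing.
It also fails if it takes over 58 s, if anything falls off the work surface, if the arm or the gripper's body presses on something with over 40 N, if the wrist force passes 120 N, or if a joint passes its speed limit or range.

## Working session

There is one attempt and no reset: what is moved stays moved. The work goes in short steps, Python scripts to look and compute and a tool call to move; the robot and the scene stay as the last step left them, time stands still between calls to the robot, and variables do not carry over. Pictures are saved under pics/ and viewed, and the job is handed in when it is done.

Besides the shell and the picture viewer there is one more tool, called after "Call:" by a JSON object that holds its "api" and its "payload", one argument or row to a line. move_arm: Moves the arm, as the interface text tells. Its arguments: {"type":"object","properties":{"moves":{"type":"array","items":{"type":"object","properties":{"grip":{"type":"number"},"xyz":{"type":"array","items":{"type":"number"}},"turn":{"type":"number"}}}},"force":{"type":"number"}},"required":["moves"]}

```bash
ls; mkdir -p pics; python3 - <<'E'
from cell import env
import cv2,json
for n in ["scene","top","wrist"]:
    im=env.capture(n); cv2.imwrite(f"pics/{n}0.png",im[:,:,::-1])
    c=env.calibration(n); print(n,c["intrinsics"],c["world_from_camera"])
    for t in ["bin","lid","pedal","long_tube","short_tube","ramp_mid"]:
        if n=="wrist": continue
        try: print(t,[(d["bbox"],round(d["confidence"],2)) for d in env.look_for(n,t)[:3]])
        except Exception as e: print(t,e)
s=env.state();print(s)
E
```

```text
pics
scene [[564.38157577   0.         323.21027989]
 [  0.         564.38157577 241.93380685]
 [  0.           0.           1.        ]] [[ 0.70693611  0.45571872 -0.54088981  1.43284636]
 [ 0.7070476  -0.43585732  0.55687709 -0.84984224]
 [ 0.01802853 -0.77611137 -0.6303381   1.09905359]
 [ 0.          0.          0.          1.        ]]
bin [([285.4, 202.3, 400.4, 317.8], 0.71)]
lid [([298.7, 208.2, 398.1, 263.9], 0.96)]
pedal []
long_tube [([151.0, 275.5, 208.5, 322.0], 0.7)]
short_tube [([347.7, 188.0, 384.3, 216.6], 0.83)]
ramp_mid []
top [[607.63011728   0.         324.13642187]
 [  0.         607.63011728 241.43156096]
 [  0.           0.           1.        ]] [[-4.47869977e-04 -9.99397256e-01  3.47120049e-02  5.30850256e-01]
 [-9.99999645e-01  4.22806206e-04 -7.29386143e-04 -2.58175980e-02]
 [ 7.14270059e-04 -3.47123192e-02 -9.99397091e-01  1.89411453e+00]
 [ 0.00000000e+00  0.00000000e+00  0.00000000e+00  1.00000000e+00]]
bin [([258.7, 176.4, 353.6, 282.7], 0.66), ([394.3, 182.9, 425.7, 220.1], 0.27), ([279.5, 266.6, 305.6, 281.8], 0.24)]
lid [([263.6, 177.1, 354.2, 245.8
[... 733 characters left out ...]
e+00  1.00000000e+00]]
{'clock': 0.75, 'q': array([-1.30311929e+00,  2.45075812e-01,  1.55779624e+00,  3.72626396e-05,
        1.33870332e+00, -1.74112640e-01]), 'qvel': array([-4.99720606e-05, -1.02083959e-04,  1.64248082e-03, -1.54621062e-03,
       -1.04941744e-03,  5.31353555e-04]), 'joint_torque': array([ 3.57299932e-04, -4.15761817e+01, -3.14846528e+01,  6.84321485e-02,
        2.87626614e-02, -8.67617018e-06]), 'eef_pos': array([ 0.27792391, -0.58760323,  0.20547276]), 'ee_rot': array([ 0.6899391 ,  0.15492062, -0.68991291,  0.15493163]), 'ft_force': array([ 0.24006234, -0.56464297, -0.44488452]), 'torque': array([-0.03567692,  0.02080757, -0.00882765]), 'opening': 0.9983835968962741}
```

View pics/scene0.png

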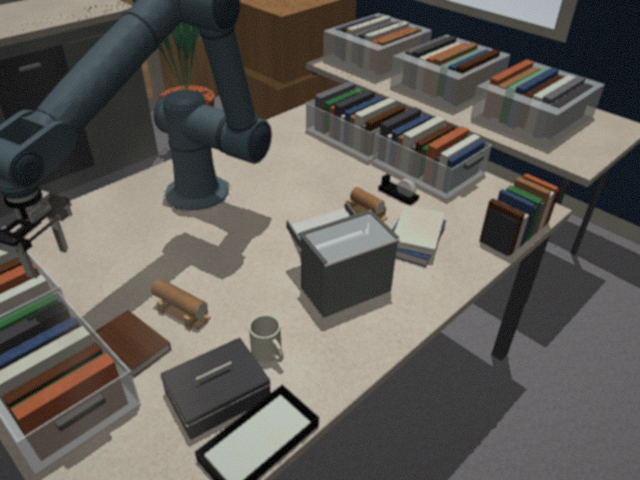

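View pics/top0.png

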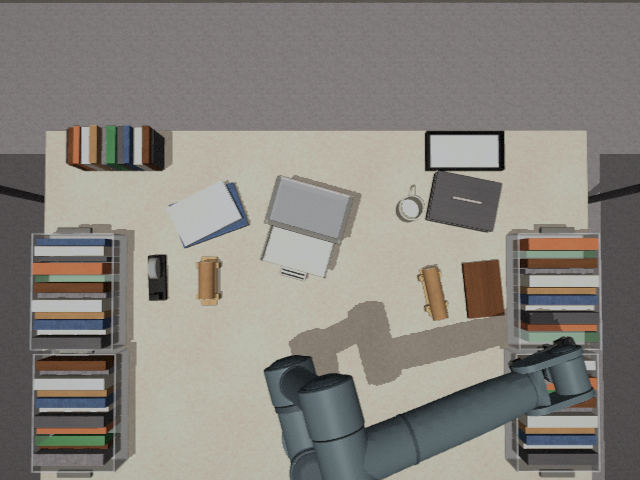

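View pics/wrist0.png

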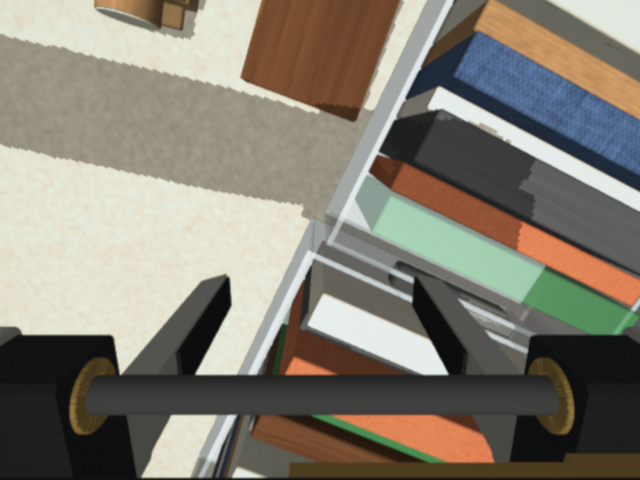

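The scene and top views agree. The long tube is at about top (435,293) and scene (180,300). The bin is at about top (310,225), with the pedal at (293,272). The short tube is at top (207,280). I'll zoom in to get the corner pixels.

```bash
python3 - <<'E'
import cv2
t=cv2.imread("pics/top0.png"); s=cv2.imread("pics/scene0.png")
cv2.imwrite("pics/z1.png",cv2.resize(t[165:290,250:370],None,fx=4.8,fy=4.8,interpolation=cv2.INTER_CUBIC)[:600])
cv2.imwrite("pics/z2.png",cv2.resize(s[180:330,270:430],None,fx=4,fy=4,interpolation=cv2.INTER_CUBIC))
cv2.imwrite("pics/z3.png",cv2.resize(t[255:330,405:465],None,fx=8,fy=8,interpolation=cv2.INTER_CUBIC))
E
```

```text
(no output)
```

View pics/z1.png

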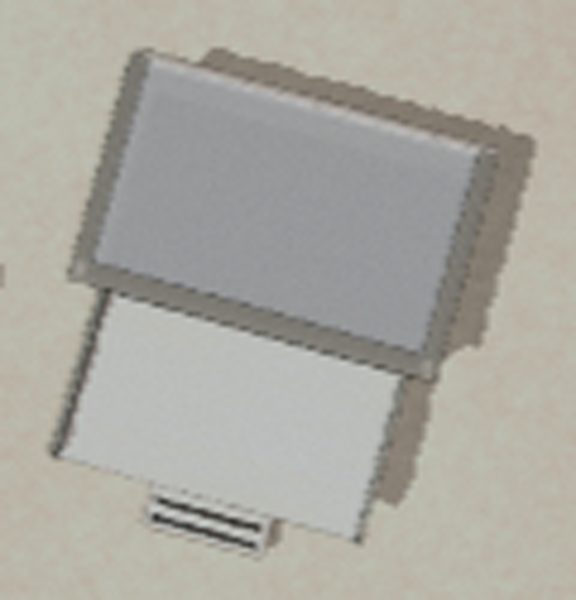

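View pics/z2.png

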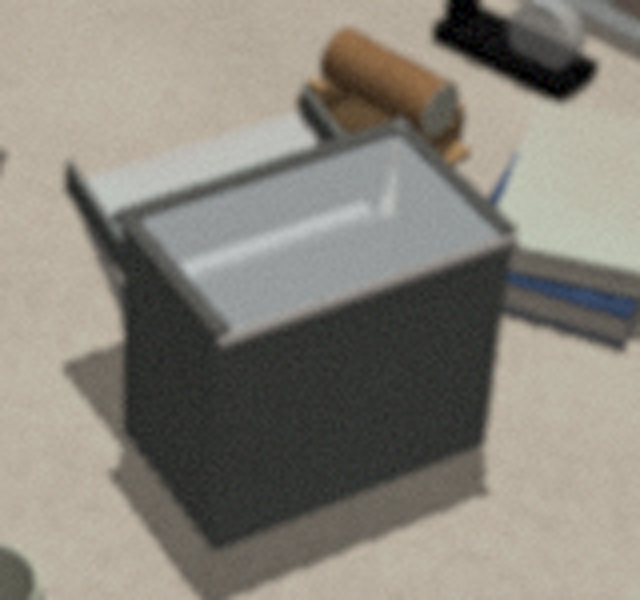

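View pics/z3.png

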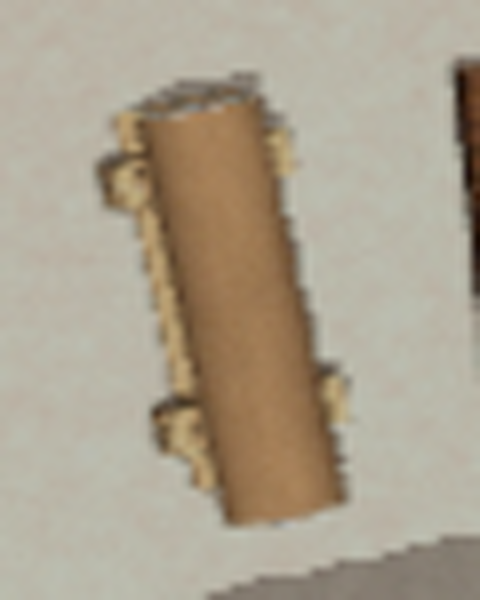

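```bash
cat > h.py <<'E'
import numpy as np
from cell import env
from scipy.spatial.transform import Rotation as R
def proj(c,P):
    T=np.linalg.inv(c["world_from_camera"]); P=np.atleast_2d(P)
    p=(T[:3,:3]@P.T).T+T[:3,3]; q=(c["intrinsics"]@p.T).T; return q[:,:2]/q[:,2:]
def ray(c,uv):
    d=c["world_from_camera"][:3,:3]@np.linalg.inv(c["intrinsics"])@np.array([uv[0],uv[1],1.0])
    return c["world_from_camera"][:3,3],d
def atz(c,uv,z):
    o,d=ray(c,uv); return o+d*(z-o[2])/d[2]
def tri(obs):
    A=np.zeros((3,3));b=np.zeros(3)
    for c,uv in obs:
        o,d=ray(c,uv);d=d/np.linalg.norm(d);M=np.eye(3)-np.outer(d,d);A+=M;b+=M@o
    return np.linalg.solve(A,b)
def b2w(p,pose):
    x,y,a=pose; p=np.atleast_2d(p); c,s=np.cos(a),np.sin(a)
    return np.c_[x+c*p[:,0]-s*p[:,1], y+s*p[:,0]+c*p[:,1], p[:,2]]
def tool(s=None):
    s=s or env.state(); return s["eef_pos"],R.from_quat(s["ee_rot"]).as_matrix()
E
python3 - <<'E'
from h import *
from scipy.optimize import least_squares
ct=env.calibration("top");cs=env.calibration("scene")
T=lambda u,v:(u/4.8+250,v/4.8+165)
S=lambda u,v:(u/4+270,v/4+180)
obs=[(ct,T(72,275),(-90,111,191)),(ct,T(432,375),(-90,-111,191)),(ct,T(140,50),(45,111,187)),(ct,T(495,150),(45,-111,187)),
(ct,T(65,458),(-195,92,139)),(ct,T(355,541),(-195,-92,139)),(ct,T(148,522),(-225,40,46)),(ct,T(265,553),(-225,-40,46)),
(cs,S(218,545),(45,-110,0)),(cs,S(485,440),(45,110,0)),(cs,S(127,435),(-85,-110,0)),
(cs,S(515,237),(45,111,187)),(cs,S(222,340),(45,-111,187)),(cs,S(122,215),(-90,-111,191)),(cs,S(395,125),(-90,111,191))]
def f(p): return np.concatenate([proj(c,b2w(np.array(P)/1000,p))[0]-uv for c,uv,P in obs])
r=least_squares(f,[.65,.03,-.25],loss='soft_l1',x_scale=[.1,.1,.1]); print(r.x,np.degrees(r.x[2]));print(np.round(r.fun.reshape(-1,2),1))
bp=r.x; np.save("bp.npy",bp)
print("pad",b2w([-.212,0,.048],bp),"mid",b2w([-.14,0,.13],bp))
Z=lambda u,v:(u/8+405,v/8+255)
print("tube ends top",atz(ct,Z(287,514),.074),atz(ct,Z(205,105),.074))
s=env.state();print(s["clock"]);print(tool()[1])
# tube z by two views: bbox centres
b1=[421.1,267.0,452.2,321.9];b2=[151.0,275.5,208.5,322.0]
print("tri",tri([(ct,((b1[0]+b1[2])/2,(b1[1]+b1[3])/2)),(cs,((b2[0]+b2[2])/2,(b2[1]+b2[3])/2))]))
E
```

```text
[ 0.70308248  0.01159419 -0.25899334] -14.839225517591457
[[-1.1 -0.2]
 [ 0.4 -0.9]
 [-2.7  0.6]
 [-0.6 -0.2]
 [-0.9 -0.4]
 [ 0.3 -1.4]
 [-1.1  0.3]
 [-0.1  0.6]
 [-1.   2.5]
 [ 0.2  0.6]
 [-1.6  0.2]
 [-0.2 -0.8]
 [-0.9  0.9]
 [-2.1  0.8]
 [ 0.9 -0.9]]
pad [[0.49815305 0.065889   0.048     ]] mid [[0.56775172 0.04744925 0.13      ]]
tube ends top [ 0.36154151 -0.37543345  0.074     ] [ 0.51399047 -0.34583551  0.074     ]
0.75
[[ 3.95431730e-05  4.27550251e-01 -9.03991583e-01]
 [-7.07559363e-06 -9.03991583e-01 -4.27550252e-01]
 [-9.99999999e-01  2.33029707e-05 -3.27215238e-05]]
tri [ 0.43713734 -0.36346507  0.05075235]
```

Call:
{"api": "move_arm", "payload": {
  "moves": [
    {"grip": 1, "xyz": [0, -3, -5], "turn": 3},
    {"grip": 1, "xyz": [0, -6, -10], "turn": 8},
    {"grip": 1, "xyz": [0, -8.5, -15], "turn": 14.3},
    {"grip": 1, "xyz": [0, -11, -19.5], "turn": 14.3},
    {"grip": 1, "xyz": [0, -13.7, -24.1], "turn": 14.3},
    {"grip": 1, "xyz": [0, -13.7, -24.1], "turn": 14.3},
    {"grip": 1, "xyz": [0, -13.7, -24.1], "turn": 14.3},
    {"grip": 1, "xyz": [0, -13.7, -24.1], "turn": 14.3}
  ]
}}

```text
clock: 1.55
eef_pos: [0.4373, -0.3608, 0.2057]
ee_rot: [-0.704, -0.068, 0.704, -0.068]
ft_force: [-0.5, 0.2, 0.3]
opening: 1.002
```

```bash
python3 - <<'E'
from h import *
import cv2
s=env.state();p,M=tool(s);print(s["clock"],p,M,s["q"],s["qvel"])
im=env.capture("wrist");cv2.imwrite("pics/w1.png",im[:,:,::-1]);c=env.calibration("wrist");print(c["world_from_camera"])
print([(d["bbox"],d["confidence"]) for d in env.look_for("wrist","long_tube")])
E
```

```text
1.55 [ 0.4372984  -0.36079179  0.20566044] [[-6.21094801e-05  1.92077767e-01 -9.81379706e-01]
 [-7.41111807e-04 -9.81379447e-01 -1.92077670e-01]
 [-9.99999723e-01  7.15382243e-04  2.03304068e-04]] [-8.89514510e-01  5.14960900e-02  1.77338537e+00 -5.32145879e-04
  1.31617467e+00  4.88136838e-01] [-3.23186830e-02  7.78424036e-03 -7.22919525e-03  1.50387906e-03
  1.25903514e-03 -9.66405282e-05]
[[ 1.89571225e-01 -9.46706265e-01 -2.60403530e-01  5.13292530e-01]
 [-9.81866886e-01 -1.82893370e-01 -4.98741670e-02 -3.46507790e-01]
 [-4.09892787e-04  2.65136310e-01 -9.64210853e-01  3.84799085e-01]
 [ 0.00000000e+00  0.00000000e+00  0.00000000e+00  1.00000000e+00]]
[([295.1, 130.6, 347.9, 310.6], 0.93)]
```

View pics/w1.png

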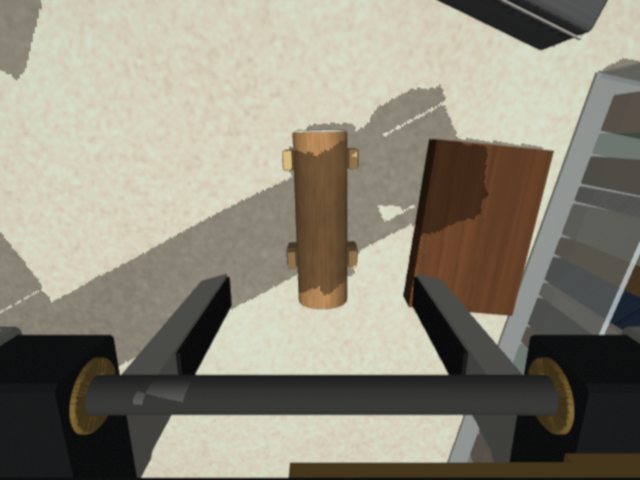

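```bash
python3 - <<'E'
from h import *
c=env.calibration("wrist")
a=atz(c,(320,131),.074);b=atz(c,(323.5,308),.074)
print(a,b,(a+b)/2,np.degrees(np.arctan2(*(a-b)[1::-1])),np.linalg.norm(a-b))
for uv in [(320,131),(323.5,305)]: print(atz(c,uv,.05))
ct=env.calibration("top");b1=[421.1,267.0,452.2,321.9]
print("tri wrist+top",tri([(ct,(436.65,294.45)),(c,(321.5,220.6))]))
p,M=tool()
d=np.array([.4375,-.361,.05])
for q in [(a+b)/2]:print(M.T@(q-p))
E
```

```text
[ 0.51667872 -0.34492906  0.074     ] [ 0.36561603 -0.3770319   0.074     ] [ 0.44114738 -0.36098048  0.074     ] 11.997632148574162 0.15443616821123712
[ 0.51695776 -0.34477303  0.05      ]
[ 0.35736775 -0.3787472   0.05      ]
tri wrist+top [ 0.43703413 -0.36416733  0.05115731]
[ 1.31543122e-01  1.15891232e-05 -4.57005734e-03]
```

Call:
{"api": "move_arm", "payload": {
  "moves": [
    {"grip": 1, "xyz": [4, 0, -0.3], "turn": -0.9},
    {"grip": 1, "xyz": [8.5, 0, -0.3], "turn": -0.9},
    {"grip": 1, "xyz": [13, 0, -0.3], "turn": -0.9},
    {"grip": 1, "xyz": [16, 0, -0.3], "turn": -0.9},
    {"grip": 1, "xyz": [17.5, 0, -0.3], "turn": -0.9},
    {"grip": 0.3, "xyz": [17.5, 0, -0.3], "turn": -0.9},
    {"grip": -0.5, "xyz": [17.5, 0, -0.3], "turn": -0.9},
    {"grip": -0.5, "xyz": [17.5, 0, -0.3], "turn": -0.9},
    {"grip": -0.5, "xyz": [17.5, 0, -0.3], "turn": -0.9}
  ],
  "force": 18
}}

```text
clock: 2.55
eef_pos: [0.4405, -0.3625, 0.0325]
ee_rot: [0.704, 0.072, -0.703, 0.074]
ft_force: [-0.2, -0.9, 0.3]
opening: 0.694
```

Call:
{"api": "move_arm", "payload": {
  "moves": [
    {"grip": -0.5, "xyz": [0.2, 0, 0], "turn": 0},
    {"grip": -0.5, "xyz": [0.2, 0, 0], "turn": 0},
    {"grip": -0.5, "xyz": [0.2, 0, 0], "turn": 0},
    {"grip": -0.5, "xyz": [0.2, 0, 0], "turn": 0},
    {"grip": -0.5, "xyz": [0.2, 0, 0], "turn": 0}
  ],
  "force": 18
}}

```text
clock: 3.05
eef_pos: [0.4408, -0.3628, 0.031]
ee_rot: [0.704, 0.072, -0.703, 0.074]
ft_force: [-0.7, 0.8, 4.7]
opening: 0.503
```

Call:
{"api": "move_arm", "payload": {
  "moves": [
    {"grip": -0.5, "xyz": [0, 0, 0], "turn": 0},
    {"grip": -0.5, "xyz": [-1, 0, 0], "turn": 0},
    {"grip": -0.5, "xyz": [-3, 0, 0], "turn": 0},
    {"grip": -0.5, "xyz": [-6, 0, 0], "turn": 0},
    {"grip": -0.5, "xyz": [-10, 0, 0], "turn": 0},
    {"grip": -0.5, "xyz": [-14, 0, 0], "turn": 0},
    {"grip": -0.5, "xyz": [-18, 0, 0], "turn": 0},
    {"grip": -0.5, "xyz": [-21, 0, 0], "turn": 0},
    {"grip": -0.5, "xyz": [-22, 0, 0], "turn": 0}
  ]
}}

```text
clock: 3.95
eef_pos: [0.4412, -0.363, 0.2552]
ee_rot: [0.705, 0.07, -0.701, 0.076]
ft_force: [-0.5, -0.2, -0.4]
opening: 0.504
```

```bash
python3 - <<'E'
from h import *
import cv2
s=env.state();p,M=tool(s);print(s["clock"],p,M,s["q"],s["ft_force"],s["opening"])
im=env.capture("wrist");cv2.imwrite("pics/w2.png",im[:,:,::-1])
t=b2w([-.140,0,.139],np.load("bp.npy"))[0];print(t,M.T@(t-p))
print(np.degrees(np.arctan2(M[1,1],M[0,1])))
E
```

```text
3.95 [ 0.44121231 -0.3630309   0.25524477] [[ 0.00676932  0.20523167 -0.97869001]
 [-0.00866871 -0.97866362 -0.20528609]
 [-0.99993951  0.00987362 -0.00484579]] [-8.86745478e-01  1.59131207e-02  1.71853196e+00 -2.35310288e-04
  1.39615116e+00  4.77355905e-01] [-0.46001664 -0.17717194 -0.40350593] 0.5044303135961606
[0.56775172 0.04744925 0.139     ] [ 0.11353599 -0.37689985 -0.20754543]
-78.15635319563205
```

View pics/w2.png

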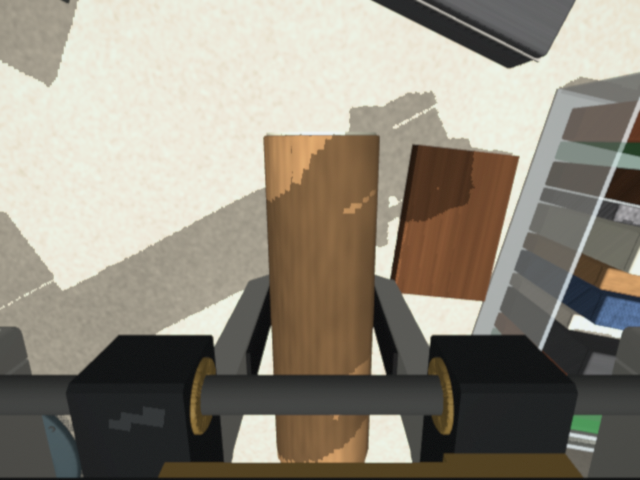

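Call:
{"api": "move_arm", "payload": {
  "moves": [
    {"grip": -0.5, "xyz": [-1, -2, -1], "turn": -3},
    {"grip": -0.5, "xyz": [-1.2, -6, -3], "turn": -9},
    {"grip": -0.5, "xyz": [-1.2, -10, -5.2], "turn": -16},
    {"grip": -0.5, "xyz": [-1.2, -14, -7.4], "turn": -24},
    {"grip": -0.5, "xyz": [-1.2, -18, -9.5], "turn": -32},
    {"grip": -0.5, "xyz": [-1.2, -22, -11.6], "turn": -40},
    {"grip": -0.5, "xyz": [-1.2, -26, -13.7], "turn": -47},
    {"grip": -0.5, "xyz": [-1.2, -30, -15.8], "turn": -53},
    {"grip": -0.5, "xyz": [-1.2, -34, -17.9], "turn": -59},
    {"grip": -0.5, "xyz": [-1.2, -36.8, -19.4], "turn": -62.5},
    {"grip": -0.5, "xyz": [-1.2, -38.1, -20], "turn": -63.3},
    {"grip": -0.5, "xyz": [-1.2, -38.1, -20], "turn": -63.3}
  ]
}}

```text
clock: 5.2
eef_pos: [0.5578, 0.0522, 0.2621]
ee_rot: [-0.559, -0.429, 0.561, -0.435]
ft_force: [0.1, -0.4, -1.1]
opening: 0.503
```

```bash
python3 - <<'E'
from h import *
import cv2
s=env.state();p,M=tool(s);print(s["clock"],p,M,s["q"],s["ft_force"],s["opening"])
for n in ["wrist","top","scene"]:
    im=env.capture(n);cv2.imwrite(f"pics/{n}3.png",im[:,:,::-1])
t=b2w([-.148,0,.141],np.load("bp.npy"))[0];print(t,M.T@(t-p))
print(np.degrees(np.arctan2(M[1,1],M[0,1])))
E
```

```text
5.2 [0.55783287 0.05221378 0.26212524] [[ 0.00297406  0.96700429 -0.25474273]
 [-0.00801257 -0.25471264 -0.96698359]
 [-0.99996348  0.00491701  0.00699066]] [-0.10511809 -0.00982631  1.73184029 -0.00774928  1.41578478  0.15363471] [ 0.07117334 -0.39220623 -1.10889213] 0.5026160243688248
[0.56001854 0.04949811 0.141     ] [0.12114908 0.00220969 0.00122248]
-14.756740721147626
```

View pics/wrist3.png

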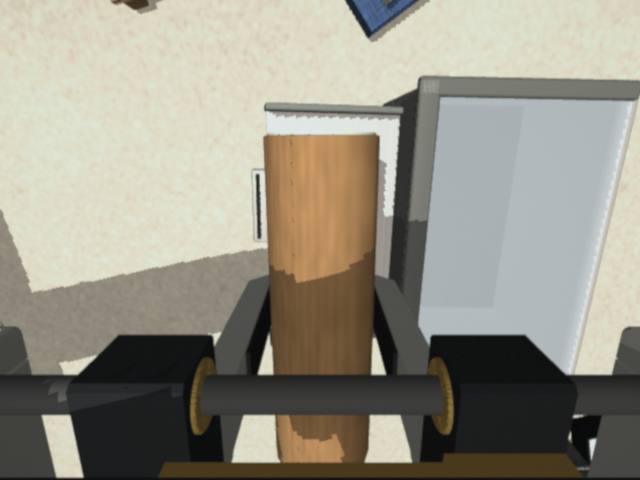

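View pics/scene3.png

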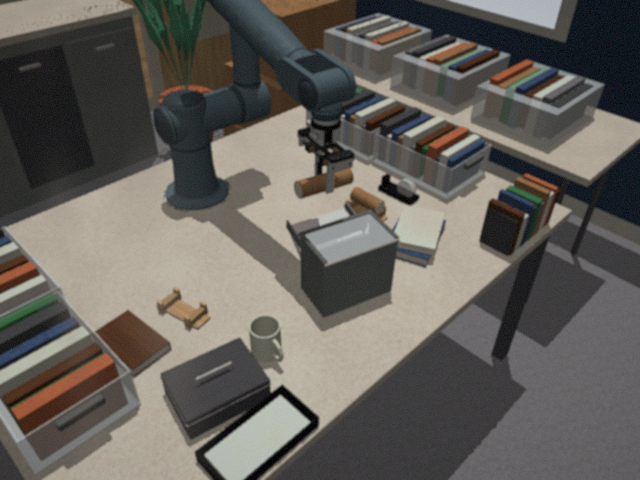

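```bash
python3 - <<'E'
from h import *
c=env.calibration("wrist");bp=np.load("bp.npy")
for P in [(-90,111,191),(-195,95,163),(-195,92,139),(-225,40,46),(-225,-40,46),(-85,0,120),(-92,0,150),(-92,0,191)]: print(P,proj(c,b2w(np.array(P)/1e3,bp)).round(1))
E
python3 -c "
import cv2
t=cv2.imread('pics/wrist3.png');cv2.imwrite('pics/z4.png',cv2.resize(t[60:300,230:450],None,fx=2.5,fy=2.5,interpolation=cv2.INTER_CUBIC))"
```

```text
(-90, 111, 191) [[415.3  79.1]]
(-195, 95, 163) [[255.3 109.5]]
(-195, 92, 139) [[260.6 115.6]]
(-225, 40, 46) [[247.6 172.1]]
(-225, -40, 46) [[251.7 245.3]]
(-85, 0, 120) [[392.9 225.3]]
(-92, 0, 150) [[391.3 234.1]]
(-92, 0, 191) [[402.2 249.2]]
```

View pics/z4.png

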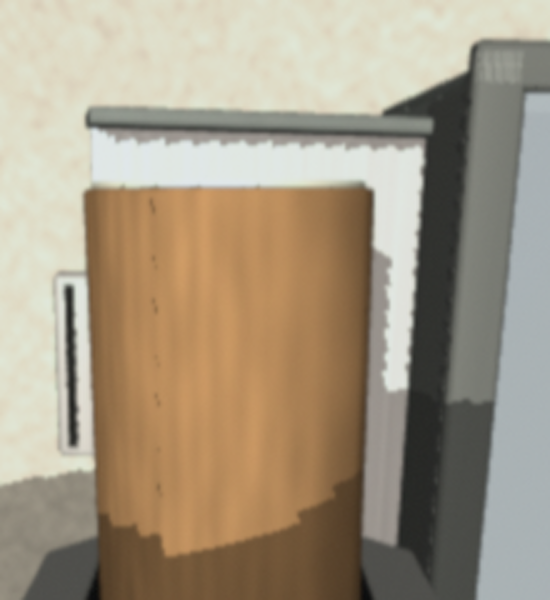

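```bash
python3 - <<'E'
from h import *
from scipy.optimize import least_squares
ct=env.calibration("top");cs=env.calibration("scene");cw=env.calibration("wrist")
T=lambda u,v:(u/4.8+250,v/4.8+165)
S=lambda u,v:(u/4+270,v/4+180)
W=lambda u,v:(u/2.5+230,v/2.5+60)
obs=[(ct,T(72,275),(-90,111,191)),(ct,T(432,375),(-90,-111,191)),(ct,T(140,50),(45,111,187)),(ct,T(495,150),(45,-111,187)),
(ct,T(65,458),(-195,92,139)),(ct,T(355,541),(-195,-92,139)),(ct,T(148,522),(-225,40,46)),(ct,T(265,553),(-225,-40,46)),
(cs,S(218,545),(45,-110,0)),(cs,S(485,440),(45,110,0)),(cs,S(127,435),(-85,-110,0)),
(cs,S(515,237),(45,111,187)),(cs,S(222,340),(45,-111,187)),(cs,S(122,215),(-90,-111,191)),(cs,S(395,125),(-90,111,191)),
(cw,W(472,42),(-90,111,191)),(cw,W(56,272),(-225,40,46)),(cw,W(64,455),(-225,-40,46))]
def f(p): return np.concatenate([proj(c,b2w(np.array(P)/1000,p))[0]-uv for c,uv,P in obs])
r=least_squares(f,[.65,.03,-.25],loss='soft_l1',x_scale=[.1,.1,.1]); print(r.x,np.degrees(r.x[2]));print(np.round(r.fun.reshape(-1,2),1).tolist())
np.save("bp.npy",r.x)
p,M=tool();t=b2w([-.148,0,.141],r.x)[0];print(t,M.T@(t-p))
E
```

```text
[ 0.70456831  0.01179708 -0.26719192] -15.30896943744763
[[-1.3, -1.1], [-0.0, -1.1], [-2.6, -0.2], [-0.6, -0.4], [-1.4, -1.3], [-0.4, -1.8], [-1.8, -0.4], [-0.7, 0.1], [-0.8, 2.6], [0.7, 1.1], [-1.1, 0.1], [0.3, -0.4], [-0.7, 1.0], [-1.6, 0.7], [1.7, -0.6], [0.3, 0.1], [-3.3, 0.9], [-3.1, 1.2]]
[0.56181992 0.05087264 0.141     ] [ 0.12236553  0.00241191 -0.00282641]
```

Call:
{"api": "move_arm", "payload": {
  "moves": [
    {"grip": -0.5, "xyz": [3, 0.2, -0.3], "turn": 0.5},
    {"grip": -0.5, "xyz": [6.5, 0.2, -0.3], "turn": 0.5},
    {"grip": -0.5, "xyz": [9, 0.2, -0.3], "turn": 0.5},
    {"grip": -0.5, "xyz": [10.5, 0.2, -0.3], "turn": 0.5},
    {"grip": -0.5, "xyz": [11.2, 0.2, -0.3], "turn": 0.5},
    {"grip": -0.5, "xyz": [11.5, 0.2, -0.3], "turn": 0.5},
    {"grip": -0.5, "xyz": [11.5, 0.2, -0.3], "turn": 0.5}
  ]
}}

```text
clock: 6.05
eef_pos: [0.5621, 0.0508, 0.1493]
ee_rot: [-0.563, -0.424, 0.563, -0.432]
ft_force: [-0.5, -0.7, -1.2]
opening: 0.509
```

```bash
python3 - <<'E'
from h import *
import cv2
s=env.state();p,M=tool(s);print(s["clock"],p,M[:,0],s["ft_force"],s["opening"])
for n in ["wrist","scene"]:
    im=env.capture(n);cv2.imwrite(f"pics/{n}4.png",im[:,:,::-1])
    if n=="scene": cv2.imwrite("pics/z5.png",cv2.resize(im[120:320,260:420,::-1],None,fx=3,fy=3,interpolation=cv2.INTER_CUBIC))
bp=np.load("bp.npy");t=b2w([-.148,0,.141],bp)[0];print(t,M.T@(t-p))
E
```

```text
6.05 [0.56205672 0.05081719 0.1492557 ] [ 0.00642268 -0.00876233 -0.99994098] [-0.46468644 -0.73037168 -1.18282836] 0.5092712461743882
[0.56181992 0.05087264 0.141     ] [ 8.25320870e-03 -3.13417890e-04 -4.56797663e-05]
```

View pics/wrist4.png

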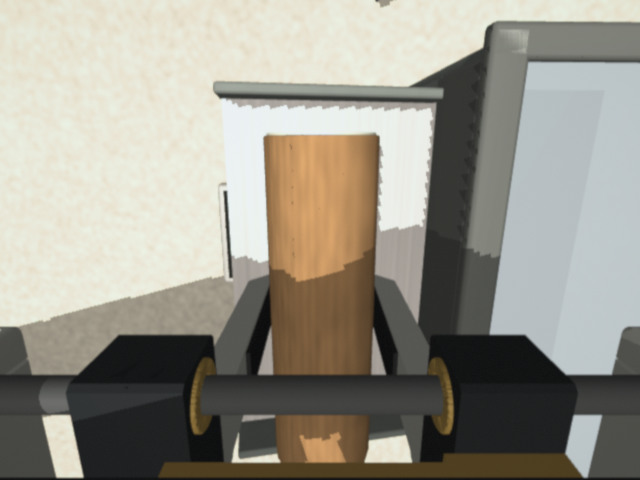

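View pics/z5.png

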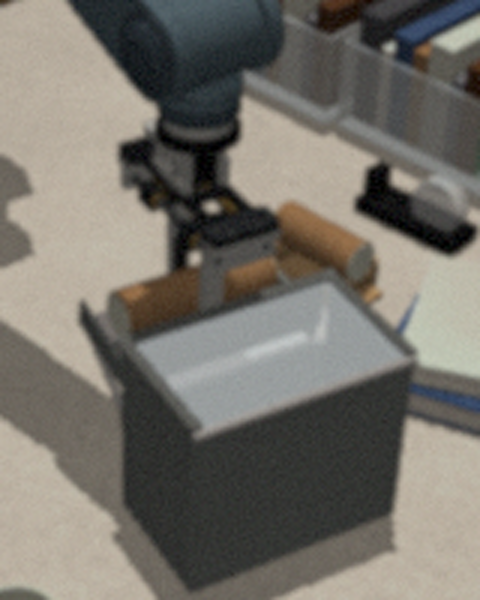

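```bash
python3 - <<'E'
from h import *
c=env.calibration("wrist");bp=np.load("bp.npy");p,M=tool()
inv=lambda w:(np.array([[np.cos(bp[2]),np.sin(bp[2])],[-np.sin(bp[2]),np.cos(bp[2])]])@(w[:2]-bp[:2]))*1e3
zc=p[2]+.019
for uv,z in [((321,134),zc+.024),((321,460),zc+.024),((321,460),zc),((217,90),.163),((440,95),.144),((228,99),.139),((432,108),.121),((240,450),.163),((245,425),.139),((400,432),.15)]: print(uv,inv(atz(c,uv,z)).round(1))
E
```

```text
(321, 134) [-147.3   78.8]
(321, 460) [-147.9  -63.1]
(321, 460) [-147.8  -88.2]
(217, 90) [-189.9   96.5]
(440, 95) [-91.6  96. ]
(228, 99) [-191.   95.]
(432, 108) [-88.2  91.7]
(240, 450) [-191.9  -86.8]
(245, 425) [-194.   -92.1]
(400, 432) [-101.7  -88.2]
```

Call:
{"api": "move_arm", "payload": {
  "moves": [
    {"grip": -0.5, "xyz": [0.4, 0, 0], "turn": 0},
    {"grip": -0.5, "xyz": [0.7, 0, 0], "turn": 0},
    {"grip": -0.5, "xyz": [0.75, 0, 0], "turn": 0},
    {"grip": -0.5, "xyz": [0.75, 0, 0], "turn": 0}
  ]
}}

```text
clock: 6.55
eef_pos: [0.5623, 0.051, 0.1421]
ee_rot: [0.563, 0.424, -0.563, 0.432]
ft_force: [0.5, -0.8, -0.1]
opening: 0.507
```

Call:
{"api": "move_arm", "payload": {
  "moves": [
    {"grip": 0.1, "xyz": [0, 0, 0], "turn": 0},
    {"grip": 0.25, "xyz": [0, 0, 0], "turn": 0},
    {"grip": 0.25, "xyz": [0, 0, 0], "turn": 0},
    {"grip": 0.25, "xyz": [0, 0, 0], "turn": 0},
    {"grip": 0.25, "xyz": [0, 0, 0], "turn": 0},
    {"grip": 0.25, "xyz": [0, 0, 0], "turn": 0}
  ]
}}

```text
clock: 7.15
eef_pos: [0.5625, 0.051, 0.1423]
ee_rot: [0.563, 0.424, -0.562, 0.432]
ft_force: [0.9, 0.4, 0.7]
opening: 0.629
```

```bash
python3 - <<'E'
from h import *
import cv2
s=env.state();p,M=tool(s);print(s["clock"],p,M[:,0],s["ft_force"],s["opening"])
im=env.capture("wrist");cv2.imwrite(f"pics/wrist5.png",im[:,:,::-1])
E
```

```text
7.15 [0.56253346 0.05097475 0.14233463] [ 0.00767568 -0.00888606 -0.99993106] [0.92380563 0.36915036 0.74677408] 0.6285388595872395
```

View pics/wrist5.png

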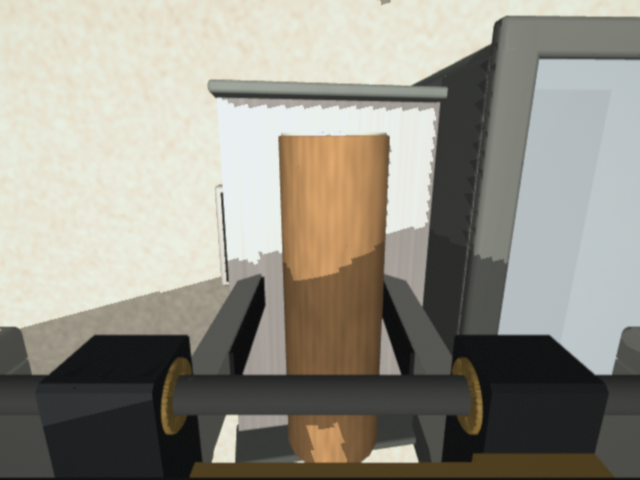

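Tube rests on the ramp against the front finger. I'll lift straight up.

Call:
{"api": "move_arm", "payload": {
  "moves": [
    {"grip": 0.25, "xyz": [-1, 0, 0], "turn": 0},
    {"grip": 0.25, "xyz": [-2.2, 0, 0], "turn": 0},
    {"grip": 0.25, "xyz": [-3.5, 0, 0], "turn": 0},
    {"grip": 0.25, "xyz": [-5.5, 0, 0], "turn": 0},
    {"grip": 0.25, "xyz": [-9, 0, 0], "turn": 0},
    {"grip": 0.25, "xyz": [-13, 0, 0], "turn": 0},
    {"grip": 0.25, "xyz": [-17, 0, 0], "turn": 0},
    {"grip": 0.25, "xyz": [-19, 0, 0], "turn": 0}
  ]
}}

```text
clock: 8.0
eef_pos: [0.5622, 0.0527, 0.3384]
ee_rot: [0.565, 0.422, -0.561, 0.434]
ft_force: [-0.1, -0.1, -0.4]
opening: 0.624
```

```bash
python3 - <<'E'
from h import *
import cv2
s=env.state();p,M=tool(s);print(s["clock"],p,M,s["q"],s["ft_force"],s["opening"])
im=env.capture("wrist");cv2.imwrite(f"pics/wrist6.png",im[:,:,::-1])
c=env.calibration("wrist");np.savez("cw6.npz",**c)
im=env.capture("top");cv2.imwrite("pics/z6.png",cv2.resize(im[165:290,250:370,::-1],None,fx=4.8,fy=4.8,interpolation=cv2.INTER_CUBIC))
E
```

```text
8.0 [0.56218719 0.05266087 0.33838702] [[ 0.01518849  0.96364614 -0.26674974]
 [-0.00960822 -0.26662754 -0.96375175]
 [-0.99983848  0.01720093  0.00520925]] [-0.10332082 -0.04413274  1.62955958 -0.00799434  1.54006712  0.16683843] [-0.10260367 -0.10019348 -0.43145085] 0.6237353581900711
```

View pics/wrist6.png

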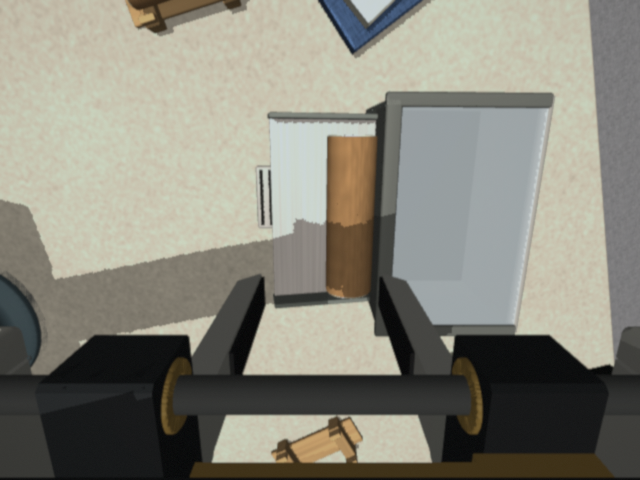

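View pics/z6.png

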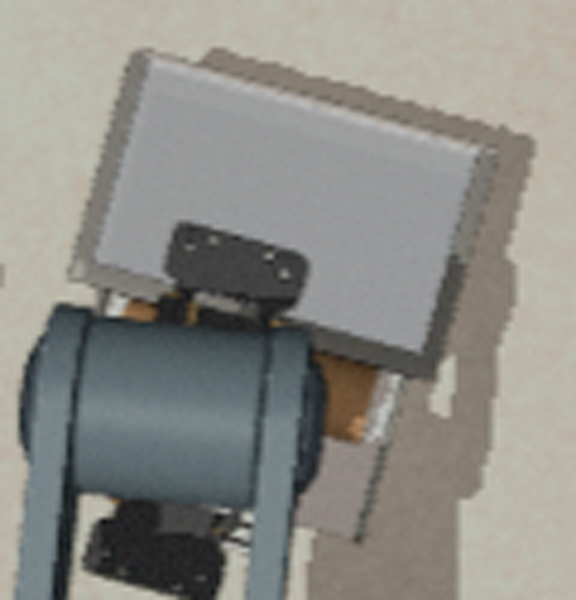

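```bash
python3 - <<'E'
from h import *
from scipy.optimize import least_squares
c=dict(np.load("cw6.npz"))
obs=[((386,93),(-92,111,191)),((553,95),(45,111,187)),((516,334),(45,-111,187)),((376,335),(-92,-111,191)),((257,166),(-225,40,46)),((262,227),(-225,-40,46)),((269,114),(-195,95,163)),((274,305),(-195,-95,163))]
def f(p): return np.concatenate([proj(c,b2w(np.array(P)/1000,p))[0]-uv for uv,P in obs])
r=least_squares(f,[.7,.01,-.25],loss='soft_l1',x_scale=[.1,.1,.1]);print(r.x,np.degrees(r.x[2]));print(r.fun.reshape(-1,2).round(1).tolist())
np.save("bp2.npy",r.x)
bp=(np.load("bp.npy")+r.x)/2
for b in [np.load("bp.npy"),r.x]: print(b2w([[-.212,0,.048],[-.212,0,.017],[-.195,0,.139]],b))
E
```

```text
[ 0.70882284  0.01156102 -0.27996098] -16.040582591372292
[[4.0, 0.1], [-2.5, 0.5], [-3.8, -2.8], [0.9, -1.4], [0.0, -0.7], [-2.7, 0.8], [0.4, -0.0], [0.6, 1.3]]
[[0.50009089 0.06777018 0.048     ]
 [0.50009089 0.06777018 0.017     ]
 [0.51648767 0.06328177 0.139     ]]
[[0.5050768  0.07014047 0.048     ]
 [0.5050768  0.07014047 0.017     ]
 [0.52141492 0.06544306 0.139     ]]
```

Call:
{"api": "move_arm", "payload": {
  "moves": [
    {"grip": -0.5, "xyz": [-0.5, 1, 0.4], "turn": -5},
    {"grip": -1, "xyz": [-1, 4, 1.5], "turn": -13},
    {"grip": -1, "xyz": [-2, 8, 2.8], "turn": -21},
    {"grip": -1, "xyz": [-3, 12, 4.2], "turn": -29},
    {"grip": -1, "xyz": [-3.5, 16, 5.5], "turn": -37},
    {"grip": -1, "xyz": [-3.5, 20, 6.8], "turn": -45},
    {"grip": -1, "xyz": [-3.5, 23.5, 8], "turn": -53},
    {"grip": -1, "xyz": [-3.5, 26, 9], "turn": -61},
    {"grip": -1, "xyz": [-3.5, 27.2, 9.3], "turn": -69},
    {"grip": -1, "xyz": [-3.5, 27.2, 9.3], "turn": -77},
    {"grip": -1, "xyz": [-3.5, 27.2, 9.3], "turn": -85},
    {"grip": -1, "xyz": [-3.5, 27.2, 9.3], "turn": -89.9}
  ]
}}

```text
clock: 9.3
eef_pos: [0.7991, -0.1093, 0.3761]
ee_rot: [0.092, 0.696, -0.097, 0.706]
ft_force: [-0.4, -0.4, 0.9]
opening: 0.005
```

```bash
cat > st.py <<'E'
from h import *
s=env.state();p,M=tool(s);np.set_printoptions(precision=4,suppress=True)
print("t",s["clock"],"p",p,"q",s["q"],"F",s["ft_force"],"op",round(s["opening"],3))
x=M[:,0];print("x",x,"tilt deg",np.degrees(np.arccos(-x[2])),"tilt az",np.degrees(np.arctan2(x[1],x[0])),"y",M[:,1],"y az",np.degrees(np.arctan2(M[1,1],M[0,1])),"z",M[:,2])
E
python3 st.py
```

```text
t 9.3 p [ 0.7991 -0.1093  0.3761] q [-0.2743  0.5587  0.8498 -0.0049  1.7178 -1.5783] F [-0.4084 -0.398   0.929 ] op 0.005
x [ 0.0135 -0.0089 -0.9999] tilt deg 0.9234237127437636 tilt az -33.394717862689724 y [ 0.2644  0.9644 -0.005 ] y az 74.67122835288764 z [ 0.9643 -0.2643  0.0153]
```

Call:
{"api": "move_arm", "payload": {
  "moves": [
    {"grip": -1, "xyz": [0, 0, 3], "turn": 0},
    {"grip": -1, "xyz": [0, 0, 6], "turn": 0},
    {"grip": -1, "xyz": [0, 0, 9], "turn": 0},
    {"grip": -1, "xyz": [0, 0, 11], "turn": 0},
    {"grip": -1, "xyz": [0, 0, 13], "turn": 0},
    {"grip": -1, "xyz": [0, 0, 15], "turn": 0}
  ]
}}

```text
clock: 9.9
eef_pos: [0.9175, -0.1451, 0.3587]
ee_rot: [0.092, 0.692, -0.096, 0.71]
ft_force: [0.1, 0.8, -0.4]
opening: 0.006
```

```bash
python3 st.py
```

```text
t 9.9 p [ 0.9175 -0.1451  0.3587] q [-0.2776  1.0483  0.1314 -0.0026  1.9361 -1.5818] F [ 0.132   0.8114 -0.4214] op 0.006
x [ 0.0242 -0.0094 -0.9997] tilt deg 1.4863635671961353 tilt az -21.218008284844352 y [ 0.2644  0.9644 -0.0027] y az 74.66942830640782 z [ 0.9641 -0.2642  0.0258]
```

Call:
{"api": "move_arm", "payload": {
  "moves": [
    {"grip": -1, "xyz": [0, 0, 5], "turn": 0},
    {"grip": -1, "xyz": [0, 0, 10], "turn": 0},
    {"grip": -1, "xyz": [0, 0, 15], "turn": 0},
    {"grip": -1, "xyz": [0, 0, 20], "turn": 0},
    {"grip": -1, "xyz": [0, 0, 25], "turn": 0}
  ]
}}

```text
clock: 10.4
eef_pos: [0.9406, -0.1648, 0.3171]
ee_rot: [0.091, 0.679, -0.097, 0.722]
ft_force: [0.1, -0.1, 1.2]
opening: 0.004
```

```bash
python3 st.py
```

```text
t 10.4 p [ 0.9406 -0.1648  0.3171] q [-0.2923  1.0963  0.1274  0.0022  1.8559 -1.595 ] F [ 0.0813 -0.0941  1.1567] op 0.004
x [ 0.06   -0.0158 -0.9981] tilt deg 3.5600882555787616 tilt az -14.75480530731704 y [0.2642 0.9645 0.0006] y az 74.68294830793654 z [ 0.9626 -0.2637  0.0621]
```

Call:
{"api": "move_arm", "payload": {
  "moves": [
    {"grip": -1, "xyz": [-3, 0, -3], "turn": 0},
    {"grip": -1, "xyz": [-6, 0, -7], "turn": 0},
    {"grip": -1, "xyz": [-9, 0, -11], "turn": 0}
  ]
}}

```text
clock: 10.7
eef_pos: [0.83, -0.1347, 0.3977]
ee_rot: [0.092, 0.679, -0.097, 0.722]
ft_force: [0.1, -0.7, 1.6]
opening: 0.004
```

```bash
python3 st.py
```

```text
t 10.7 p [ 0.83   -0.1347  0.3977] q [-0.296   0.6298  0.7122  0.0025  1.7392 -1.5989] F [ 0.1182 -0.6976  1.6304] op 0.004
x [ 0.0584 -0.0153 -0.9982] tilt deg 3.4604719033260394 tilt az -14.665107589440604 y [0.2642 0.9645 0.0007] y az 74.67832847778897 z [ 0.9627 -0.2638  0.0604]
```

Call:
{"api": "move_arm", "payload": {
  "moves": [
    {"grip": -1, "xyz": [-1, 0, 3], "turn": 0},
    {"grip": -1, "xyz": [-1.5, 0, 5], "turn": 0},
    {"grip": -1, "xyz": [-2, 0, 6], "turn": 0},
    {"grip": -1, "xyz": [-2.5, 0, 7], "turn": 0},
    {"grip": -1, "xyz": [-3, 0, 8], "turn": 0},
    {"grip": -1, "xyz": [-5, 0, 10], "turn": 0},
    {"grip": -1, "xyz": [-7, 0, 14], "turn": 0},
    {"grip": -1, "xyz": [-9, 0, 18], "turn": 0},
    {"grip": -1, "xyz": [-11, 0, 22], "turn": 0},
    {"grip": -1, "xyz": [-13, 0, 26], "turn": 0},
    {"grip": -1, "xyz": [-15, 0, 30], "turn": 0},
    {"grip": -1, "xyz": [-17, 0, 34], "turn": 0}
  ]
}}

```text
clock: 11.9
eef_pos: [0.8934, -0.1668, 0.4478]
ee_rot: [0.091, 0.667, -0.097, 0.733]
ft_force: [-0.1, -0.8, -0.6]
opening: 0.005
```

```bash
python3 st.py
```

```text
t 11.9 p [ 0.8934 -0.1668  0.4478] q [-0.3111  0.953   0.1267  0.0082  1.967  -1.611 ] F [-0.0766 -0.761  -0.5945] op 0.005
x [ 0.0925 -0.0218 -0.9955] tilt deg 5.452928586599794 tilt az -13.237082293532595 y [0.2641 0.9645 0.0035] y az 74.68939318442966 z [ 0.9601 -0.2632  0.095 ]
```

Call:
{"api": "move_arm", "payload": {
  "moves": [
    {"grip": -1, "xyz": [-30, 0, 60], "turn": 0},
    {"grip": -1, "xyz": [-30, 0, 60], "turn": 0},
    {"grip": -1, "xyz": [-30, 0, 60], "turn": 0},
    {"grip": -1, "xyz": [-30, 0, 60], "turn": 0}
  ]
}}

```text
clock: 12.3
eef_pos: [0.8931, -0.179, 0.4634]
ee_rot: [0.09, 0.654, -0.098, 0.745]
ft_force: [1.0, -0.2, 1.3]
opening: 0.006
```

```bash
python3 st.py
```

```text
t 12.3 p [ 0.8931 -0.179   0.4634] q [-0.3258  0.9361  0.1271  0.0143  1.949  -1.623 ] F [ 0.9916 -0.2031  1.2566] op 0.006
x [ 0.1265 -0.0287 -0.9916] tilt deg 7.450766724469026 tilt az -12.78429735142684 y [0.264  0.9645 0.0058] y az 74.69422841712758 z [ 0.9562 -0.2625  0.1295]
```

Call:
{"api": "move_arm", "payload": {
  "moves": [
    {"grip": -1, "xyz": [-20, 8, 60], "turn": 0},
    {"grip": -1, "xyz": [-20, 8, 60], "turn": 0},
    {"grip": -1, "xyz": [-20, 8, 60], "turn": 0},
    {"grip": -1, "xyz": [-20, 8, 60], "turn": 0}
  ]
}}

```text
clock: 12.7
eef_pos: [0.9069, -0.1711, 0.4597]
ee_rot: [0.089, 0.641, -0.098, 0.756]
ft_force: [0.5, 0.8, 0.1]
opening: 0.006
```

Call:
{"api": "move_arm", "payload": {
  "moves": [
    {"grip": -1, "xyz": [-20, 8, 60], "turn": 0},
    {"grip": -1, "xyz": [-20, 8, 60], "turn": 0},
    {"grip": -1, "xyz": [-20, 8, 60], "turn": 0},
    {"grip": -1, "xyz": [-20, 8, 60], "turn": 0}
  ]
}}

```text
clock: 13.1
eef_pos: [0.9169, -0.165, 0.4635]
ee_rot: [0.088, 0.627, -0.099, 0.768]
ft_force: [0.4, -0.0, 0.1]
opening: 0.006
```

```bash
python3 st.py
```

```text
t 13.1 p [ 0.9169 -0.165   0.4635] q [-0.305   0.9394  0.1273  0.0201  1.8761 -1.6011] F [ 0.3533 -0.0075  0.1185] op 0.006
x [ 0.1939 -0.041  -0.9802] tilt deg 11.43251188586656 tilt az -11.931107829924843 y [0.2625 0.9649 0.0116] y az 74.78214039361697 z [ 0.9453 -0.2595  0.1979]
```

Call:
{"api": "move_arm", "payload": {
  "moves": [
    {"grip": -1, "xyz": [-10, 4, 60], "turn": 0},
    {"grip": -1, "xyz": [-10, 4, 60], "turn": 0},
    {"grip": -1, "xyz": [-10, 4, 60], "turn": 0},
    {"grip": -1, "xyz": [-10, 4, 60], "turn": 0}
  ]
}}

```text
clock: 13.5
eef_pos: [0.934, -0.172, 0.4487]
ee_rot: [0.088, 0.614, -0.099, 0.778]
ft_force: [0.9, -0.4, 0.1]
opening: 0.004
```

Call:
{"api": "move_arm", "payload": {
  "moves": [
    {"grip": -1, "xyz": [-10, 4, 60], "turn": 0},
    {"grip": -1, "xyz": [-10, 4, 60], "turn": 0},
    {"grip": -1, "xyz": [-10, 4, 60], "turn": 0},
    {"grip": -1, "xyz": [-10, 4, 60], "turn": 0}
  ]
}}

```text
clock: 13.9
eef_pos: [0.9472, -0.1773, 0.4428]
ee_rot: [0.087, 0.6, -0.1, 0.789]
ft_force: [-0.0, 0.7, -0.1]
opening: 0.006
```

Call:
{"api": "move_arm", "payload": {
  "moves": [
    {"grip": -1, "xyz": [-10, 4, 60], "turn": 0},
    {"grip": -1, "xyz": [-10, 4, 60], "turn": 0},
    {"grip": -1, "xyz": [-10, 4, 60], "turn": 0},
    {"grip": -1, "xyz": [-10, 4, 60], "turn": 0}
  ]
}}

```text
clock: 14.3
eef_pos: [0.9575, -0.1816, 0.4435]
ee_rot: [0.086, 0.585, -0.1, 0.8]
ft_force: [1.0, 0.4, 0.8]
opening: 0.003
```

Call:
{"api": "move_arm", "payload": {
  "moves": [
    {"grip": -1, "xyz": [-10, 4, 60], "turn": 0},
    {"grip": -1, "xyz": [-10, 4, 60], "turn": 0},
    {"grip": -1, "xyz": [-10, 4, 60], "turn": 0},
    {"grip": -1, "xyz": [-10, 4, 60], "turn": 0}
  ]
}}

```text
clock: 14.7
eef_pos: [0.9652, -0.1851, 0.4497]
ee_rot: [0.085, 0.57, -0.101, 0.811]
ft_force: [0.3, 0.0, 0.6]
opening: 0.005
```

```bash
python3 st.py
```

```text
t 14.7 p [ 0.9652 -0.1851  0.4497] q [-0.3154  0.9675  0.1274  0.0394  1.7062 -1.6075] F [0.3137 0.0029 0.6138] op 0.005
x [ 0.3293 -0.0664 -0.9419] tilt deg 19.62647289712786 tilt az -11.39810127861671 y [0.2597 0.9654 0.0227] y az 74.94523352455208 z [ 0.9078 -0.2521  0.3351]
```

```bash
python3 - <<'E'
from h import *
np.set_printoptions(precision=4,suppress=True)
p,M=tool();bp=(np.load("bp.npy")+np.load("bp2.npy"))/2;np.save("bpm.npy",bp);print(bp)
for P in [(-.245,0,.25),(-.225,0,.10),(-.207,0,.06)]:
    t=b2w(P,bp)[0];print(t,M.T@(t-p)*100)
E
```

```text
[ 0.7067  0.0117 -0.2736]
[0.4708 0.0779 0.25  ] [  0.7842  12.0906 -58.2058]
[0.4901 0.0725 0.1   ] [ 15.5826  11.7279 -61.3482]
[0.5074 0.0676 0.06  ] [ 19.9532  11.6175 -60.9927]
```

Call:
{"api": "move_arm", "payload": {
  "moves": [
    {"grip": -1, "xyz": [0, 0.5, -3], "turn": 0},
    {"grip": -1, "xyz": [0, 1.5, -8], "turn": 0},
    {"grip": -1, "xyz": [0, 2.5, -12.5], "turn": 0},
    {"grip": -1, "xyz": [0, 3.5, -17], "turn": 0},
    {"grip": -1, "xyz": [0, 4.5, -21.8], "turn": 0},
    {"grip": -1, "xyz": [0, 5.5, -26.6], "turn": 0},
    {"grip": -1, "xyz": [0, 6.5, -31.4], "turn": 0},
    {"grip": -1, "xyz": [0, 7.5, -36.2], "turn": 0},
    {"grip": -1, "xyz": [0, 8.5, -41], "turn": 0},
    {"grip": -1, "xyz": [0, 9.5, -45.8], "turn": 0},
    {"grip": -1, "xyz": [0, 10.5, -50.6], "turn": 0},
    {"grip": -1, "xyz": [0, 11.5, -54], "turn": 0}
  ]
}}

```text
clock: 15.9
eef_pos: [0.5098, 0.0585, 0.2735]
ee_rot: [0.085, 0.57, -0.101, 0.811]
ft_force: [-0.1, 0.6, 0.2]
opening: 0.005
```

```bash
python3 st.py; python3 - <<'E'
from h import *
import cv2
np.set_printoptions(precision=4,suppress=True)
p,M=tool();bp=np.load("bpm.npy")
c=env.calibration("wrist");im=env.capture("wrist");cv2.imwrite("pics/w7.png",im[:,:,::-1]);np.savez("cw7.npz",**c)
for P in [(-.245,0,.25),(-.225,0,.10),(-.207,0,.06)]:
    t=b2w(P,bp)[0];print(t,M.T@(t-p)*100)
E
```

```text
t 15.9 p [0.5098 0.0585 0.2735] q [-0.0856 -0.362   2.0439 -0.0424  1.1188 -1.377 ] F [-0.0949  0.5857  0.1932] op 0.005
x [ 0.3299 -0.0666 -0.9417] tilt deg 19.667473607578508 tilt az -11.41148657817188 y [0.2604 0.9652 0.023 ] y az 74.90433407755489 z [ 0.9074 -0.2527  0.3358]
[0.4708 0.0779 0.25  ] [ 0.8008  0.7965 -4.8184]
[0.4901 0.0725 0.1   ] [15.597   0.4319 -7.9711]
[0.5074 0.0676 0.06  ] [19.9678  0.3218 -7.6188]
```

View pics/w7.png

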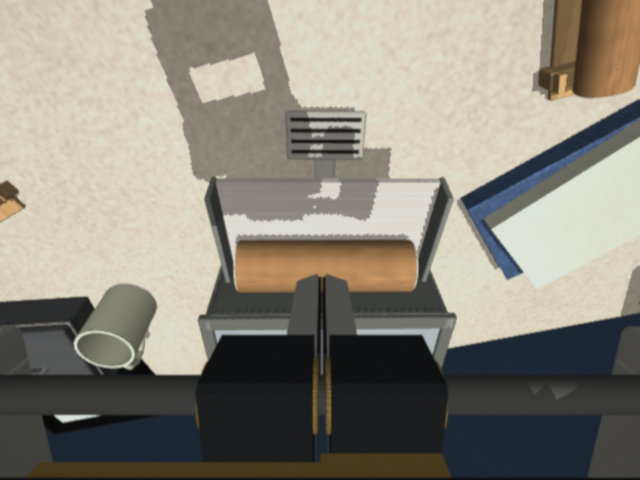

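```bash
python3 - <<'E'
from h import *
from scipy.optimize import least_squares
c=dict(np.load("cw7.npz"))
obs=[((288,111),(-225,-40,48)),((366,112),(-225,40,48)),((286,158),(-175,-40,47)),((363,159),(-175,40,47)),((219,180),(-195,-92,139)),((443,180),(-195,92,139)),((200,318),(-92,-111,191)),((454,318),(-92,111,191))]
def f(p): return np.concatenate([proj(c,b2w(np.array(P)/1000,p))[0]-uv for uv,P in obs])
r=least_squares(f,[.7,.01,-.25],loss='soft_l1',x_scale=[.1,.1,.1]);print(r.x,np.degrees(r.x[2]));print(r.fun.reshape(-1,2).round(1).tolist())
bp=r.x
np.save("bp3.npy",r.x);np.set_printoptions(precision=4,suppress=True)
p,M=tool();
for P in [(-.225,0,.13),(-.225,0,.10),(-.207,0,.06)]:
    t=b2w(P,bp)[0];print(t,M.T@(t-p)*100)
# direct: pad corners at z
for uv,z in [((288,111),.048),((366,112),.048),((286,158),.047),((363,159),.047)]: print(atz(c,uv,z))
E
```

```text
[ 0.7041666   0.01320875 -0.28521547] -16.341642730611852
[[-1.7, -0.4], [2.6, -0.2], [2.0, 0.9], [1.1, 0.6], [-1.7, 0.3], [-1.0, 2.1], [-0.8, -1.0], [2.4, -1.9]]
[0.4883 0.0765 0.13  ] [12.4003  0.7286 -6.133 ]
[0.4883 0.0765 0.1   ] [15.2369  0.6613 -7.1074]
[0.5055 0.0715 0.06  ] [19.6026  0.5272 -6.7045]
[0.4778 0.0396 0.048 ]
[0.499  0.1124 0.048 ]
[0.5235 0.0224 0.047 ]
[0.5465 0.0999 0.047 ]
```

```bash
python3 - <<'E'
from h import *
np.set_printoptions(precision=2,suppress=True)
p,M=tool();bp=np.load("bp3.npy")
for P in [(-.235,0,.25),(-.235,0,.2),(-.232,0,.15),(-.23,0,.11),(-.215,0,.085),(-.207,0,.07),(-.207,0,.06)]:
    t=b2w(P,bp)[0];print(t,M.T@(t-p)*100)
E
```

```text
[0.48 0.08 0.25] [ 0.73  1.02 -3.18]
[0.48 0.08 0.2 ] [ 5.46  0.91 -4.8 ]
[0.48 0.08 0.15] [10.28  0.79 -6.15]
[0.48 0.08 0.11] [14.13  0.7  -7.26]
[0.5  0.07 0.09] [16.98  0.6  -6.65]
[0.51 0.07 0.07] [18.66  0.55 -6.38]
[0.51 0.07 0.06] [19.6   0.53 -6.7 ]
```

Call:
{"api": "move_arm", "payload": {
  "moves": [
    {"grip": -1, "xyz": [0.7, 1, -3.2], "turn": 0},
    {"grip": -1, "xyz": [5, 0.9, -4.7], "turn": 0},
    {"grip": -1, "xyz": [10, 0.8, -6.1], "turn": 0},
    {"grip": -1, "xyz": [14, 0.7, -7.2], "turn": 0},
    {"grip": -1, "xyz": [15.5, 0.65, -7], "turn": 0},
    {"grip": -1, "xyz": [17, 0.6, -6.6], "turn": 0},
    {"grip": -1, "xyz": [18, 0.55, -6.5], "turn": 0},
    {"grip": -1, "xyz": [18.7, 0.55, -6.4], "turn": 0},
    {"grip": -1, "xyz": [18.7, 0.55, -6.4], "turn": 0}
  ]
}}

```text
clock: 16.85
eef_pos: [0.5054, 0.0714, 0.0692]
ee_rot: [0.085, 0.575, -0.099, 0.808]
ft_force: [0.1, -0.7, 0.5]
opening: 0.002
```

```bash
python3 st.py; python3 - <<'E'
from h import *
import cv2
np.set_printoptions(precision=2,suppress=True)
p,M=tool();bp=np.load("bp3.npy")
im=env.capture("wrist");cv2.imwrite("pics/w8.png",im[:,:,::-1])
im=env.capture("scene");cv2.imwrite("pics/z8.png",cv2.resize(im[120:320,200:420,::-1],None,fx=3,fy=3,interpolation=cv2.INTER_CUBIC))
for P in [(-.207,0,.06),(-.207,0,.05),(-.207,0,.02),(-.207,0,.015)]:
    t=b2w(P,bp)[0];print(t,M.T@(t-p)*100)
print(M.T@[0,0,-1])
E
```

```text
t 16.85 p [0.5054 0.0714 0.0692] q [-0.0568 -0.0876  2.2172 -0.0712  0.6854 -1.3155] F [ 0.0848 -0.6864  0.5465] op 0.002
x [ 0.3186 -0.0632 -0.9458] tilt deg 18.956547007003095 tilt az -11.221039870326944 y [0.2577 0.966  0.0223] y az 75.06278258525508 z [ 0.9122 -0.2508  0.3241]
[0.51 0.07 0.06] [ 0.87 -0.01 -0.29]
[0.51 0.07 0.05] [ 1.82 -0.03 -0.61]
[0.51 0.07 0.02] [ 4.65 -0.1  -1.59]
[0.51 0.07 0.01] [ 5.13 -0.11 -1.75]
[ 0.95 -0.02 -0.32]
```

View pics/w8.png

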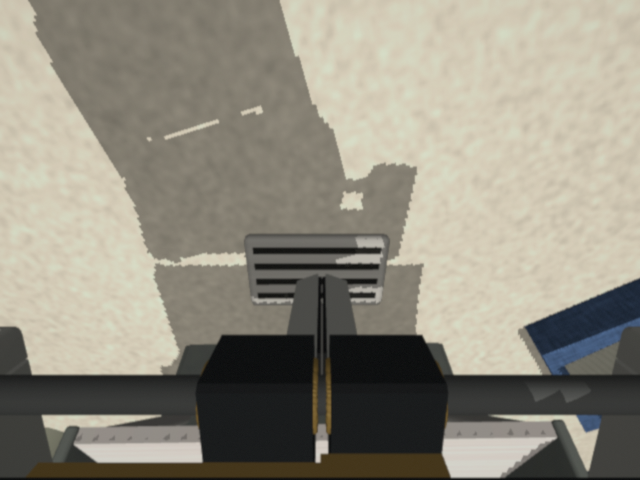

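View pics/z8.png

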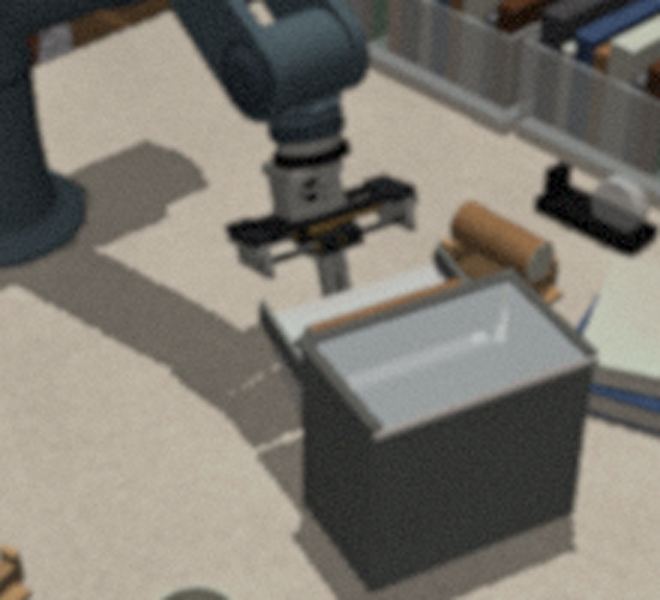

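Call:
{"api": "move_arm", "payload": {
  "moves": [
    {"grip": -1, "xyz": [0.57, 0, -0.19], "turn": 0},
    {"grip": -1, "xyz": [1.13, 0, -0.38], "turn": 0},
    {"grip": -1, "xyz": [1.5, 0, -0.51], "turn": 0},
    {"grip": -1, "xyz": [1.8, 0, -0.61], "turn": 0},
    {"grip": -1, "xyz": [2.1, -0.05, -0.7], "turn": 0},
    {"grip": -1, "xyz": [2.35, -0.05, -0.8], "turn": 0}
  ]
}}

```text
clock: 17.55
eef_pos: [0.506, 0.0717, 0.0454]
ee_rot: [0.085, 0.575, -0.099, 0.808]
ft_force: [-3.9, 1.8, 5.7]
opening: 0.001
```

```bash
python3 st.py
```

```text
t 17.55 p [0.506  0.0717 0.0454] q [-0.0562 -0.0361  2.2234 -0.0765  0.6264 -1.3081] F [-3.8576  1.8453  5.6996] op 0.001
x [ 0.32   -0.0629 -0.9453] tilt deg 19.03506076029332 tilt az -11.119814229895248 y [0.2575 0.966  0.0229] y az 75.07403146839766 z [ 0.9117 -0.2508  0.3253]
```

Call:
{"api": "move_arm", "payload": {
  "moves": [
    {"grip": -1, "xyz": [0.28, 0, -0.12], "turn": 0},
    {"grip": -1, "xyz": [0.57, 0, -0.24], "turn": 0},
    {"grip": -1, "xyz": [0.85, 0, -0.36], "turn": 0},
    {"grip": -1, "xyz": [1.13, 0, -0.48], "turn": 0},
    {"grip": -1, "xyz": [1.42, 0, -0.58], "turn": 0},
    {"grip": -1, "xyz": [1.7, 0, -0.68], "turn": 0},
    {"grip": -1, "xyz": [1.98, 0, -0.78], "turn": 0}
  ]
}}

```text
clock: 18.25
eef_pos: [0.5066, 0.0719, 0.0253]
ee_rot: [0.084, 0.573, -0.099, 0.809]
ft_force: [-1.6, -3.5, 7.5]
opening: 0.006
```

```bash
python3 st.py
```

```text
t 18.25 p [0.5066 0.0719 0.0253] q [-0.0551  0.0104  2.2264 -0.0851  0.5743 -1.2985] F [-1.5524 -3.5136  7.5239] op 0.006
x [ 0.3227 -0.0641 -0.9443] tilt deg 19.205234576647758 tilt az -11.231514069978573 y [0.2569 0.9662 0.0222] y az 75.11222688108353 z [ 0.911  -0.2497  0.3282]
```

Call:
{"api": "move_arm", "payload": {
  "moves": [
    {"grip": -1, "xyz": [0.15, 0, -0.05], "turn": 0},
    {"grip": -1, "xyz": [0.3, 0, -0.1], "turn": 0},
    {"grip": -1, "xyz": [0.42, 0, -0.15], "turn": 0},
    {"grip": -1, "xyz": [0.55, 0, -0.19], "turn": 0}
  ]
}}

```text
clock: 18.65
eef_pos: [0.5073, 0.0716, 0.0202]
ee_rot: [0.084, 0.573, -0.099, 0.809]
ft_force: [-4.6, -2.2, 8.6]
opening: 0.008
```

```bash
python3 st.py; python3 - <<'E'
from h import *
import cv2
im=env.capture("scene");cv2.imwrite("pics/z9.png",cv2.resize(im[120:320,200:420,::-1],None,fx=3,fy=3,interpolation=cv2.INTER_CUBIC))
im=env.capture("top");cv2.imwrite("pics/z9t.png",cv2.resize(im[165:290,250:370,::-1],None,fx=4.8,fy=4.8,interpolation=cv2.INTER_CUBIC))
E
```

```text
t 18.65 p [0.5073 0.0716 0.0202] q [-0.0551  0.0237  2.2258 -0.0884  0.5608 -1.2959] F [-4.6462 -2.1641  8.6339] op 0.008
x [ 0.3235 -0.0649 -0.944 ] tilt deg 19.262680435159112 tilt az -11.342231989685953 y [0.2564 0.9663 0.0215] y az 75.13724744668076 z [ 0.9108 -0.249   0.3292]
```

View pics/z9.png

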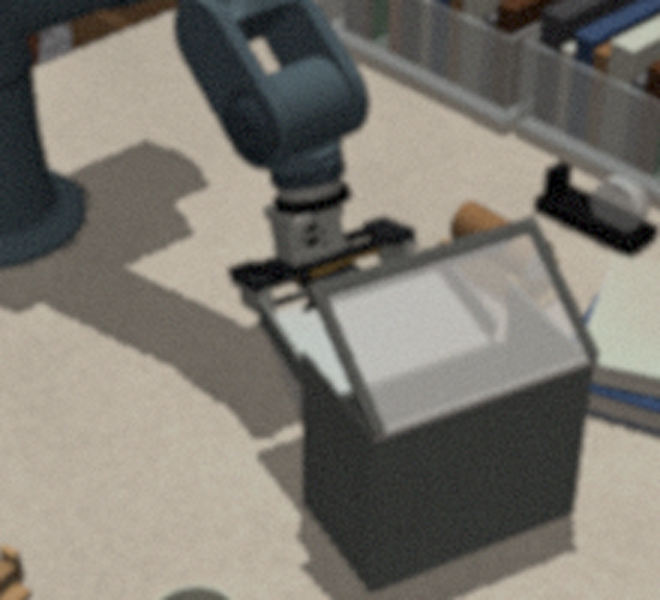

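View pics/z9t.png

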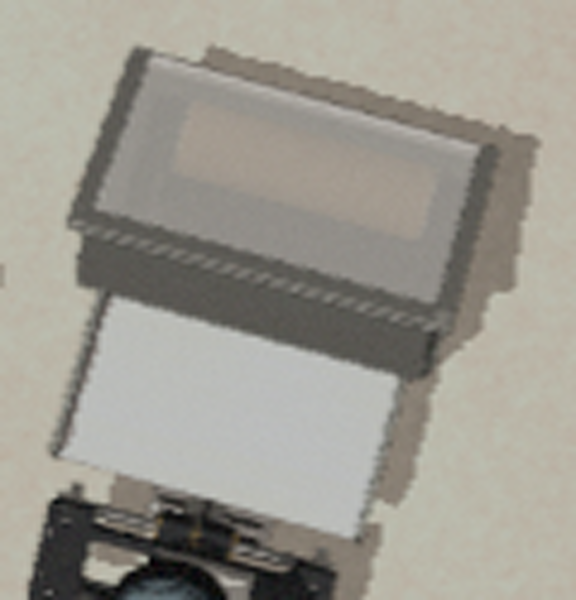

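Call:
{"api": "move_arm", "payload": {
  "moves": [
    {"grip": -1, "xyz": [0.1, 0, -0.06], "turn": 0},
    {"grip": -1, "xyz": [0.2, 0, -0.12], "turn": 0},
    {"grip": -1, "xyz": [0.3, 0, -0.16], "turn": 0}
  ]
}}

```text
clock: 19.05
eef_pos: [0.5077, 0.0715, 0.0185]
ee_rot: [0.083, 0.573, -0.099, 0.809]
ft_force: [-15.8, -1.5, 29.1]
opening: 0.005
```

```bash
python3 st.py
```

```text
t 19.05 p [0.5077 0.0715 0.0185] q [-0.0547  0.0285  2.2252 -0.091   0.5561 -1.2939] F [-15.7854  -1.5472  29.1287] op 0.005
x [ 0.324  -0.0658 -0.9438] tilt deg 19.306598339521745 tilt az -11.475452501483929 y [0.256  0.9665 0.0205] y az 75.16464979144966 z [ 0.9108 -0.2482  0.33  ]
```

Call:
{"api": "move_arm", "payload": {
  "moves": [
    {"grip": -1, "xyz": [0.07, 0, -0.04], "turn": 0},
    {"grip": -1, "xyz": [0.07, 0, -0.04], "turn": 0},
    {"grip": -1, "xyz": [0.07, 0, -0.04], "turn": 0},
    {"grip": -1, "xyz": [0.07, 0, -0.04], "turn": 0}
  ]
}}

```text
clock: 19.45
eef_pos: [0.5077, 0.0715, 0.0189]
ee_rot: [0.083, 0.573, -0.099, 0.809]
ft_force: [-11.3, -0.5, 18.4]
opening: 0.005
```

```bash
python3 st.py; python3 - <<'E'
from h import *
import cv2
im=env.capture("top");cv2.imwrite("pics/z10t.png",cv2.resize(im[165:290,250:370,::-1],None,fx=4.8,fy=4.8,interpolation=cv2.INTER_CUBIC))
p,M=tool();print(M.T@[0,0,1])
E
```

```text
t 19.45 p [0.5077 0.0715 0.0189] q [-0.0544  0.0281  2.2247 -0.092   0.558  -1.2934] F [-11.31    -0.4633  18.3551] op 0.005
x [ 0.3232 -0.0663 -0.944 ] tilt deg 19.26216818440183 tilt az -11.597519669794407 y [0.2556 0.9666 0.0196] y az 75.18795146743594 z [ 0.9112 -0.2476  0.3293]
[-0.94400977  0.01958923  0.32933542]
```

View pics/z10t.png

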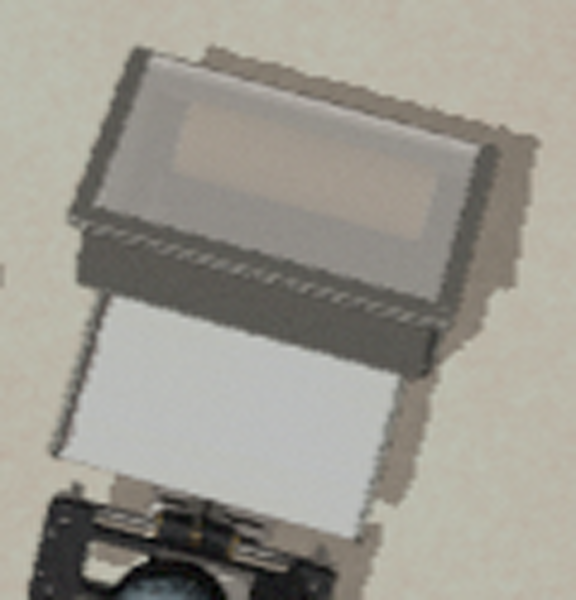

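Call:
{"api": "move_arm", "payload": {
  "moves": [
    {"grip": -1, "xyz": [-0.15, 0, 0.04], "turn": 0},
    {"grip": -1, "xyz": [-0.33, 0, 0.1], "turn": 0},
    {"grip": -1, "xyz": [-0.52, 0, 0.16], "turn": 0},
    {"grip": -1, "xyz": [-0.71, 0, 0.22], "turn": 0},
    {"grip": -1, "xyz": [-0.9, 0, 0.28], "turn": 0},
    {"grip": -1, "xyz": [-1.09, 0, 0.35], "turn": 0},
    {"grip": -1, "xyz": [-1.28, 0, 0.42], "turn": 0},
    {"grip": -1, "xyz": [-1.47, 0, 0.49], "turn": 0},
    {"grip": -1, "xyz": [-1.66, 0, 0.56], "turn": 0},
    {"grip": -1, "xyz": [-1.85, 0, 0.62], "turn": 0},
    {"grip": -1, "xyz": [-2.04, 0, 0.69], "turn": 0},
    {"grip": -1, "xyz": [-2.2, 0, 0.75], "turn": 0}
  ]
}}

```text
clock: 20.7
eef_pos: [0.5071, 0.0713, 0.0423]
ee_rot: [0.083, 0.574, -0.099, 0.809]
ft_force: [-4.6, 1.6, 5.6]
opening: 0.001
```

```bash
python3 st.py
```

```text
t 20.7 p [0.5071 0.0713 0.0423] q [-0.055  -0.027   2.2227 -0.0835  0.6156 -1.3038] F [-4.6024  1.611   5.6254] op 0.001
x [ 0.3224 -0.066  -0.9443] tilt deg 19.211991562496504 tilt az -11.56900614302998 y [0.2556 0.9666 0.0197] y az 75.18967480210513 z [ 0.9115 -0.2477  0.3285]
```

Still in contact. I'll keep easing up at 1.5 mm per row until the force drops away.

Call:
{"api": "move_arm", "payload": {
  "moves": [
    {"grip": -1, "xyz": [-0.14, 0, 0.04], "turn": 0},
    {"grip": -1, "xyz": [-0.28, 0, 0.08], "turn": 0},
    {"grip": -1, "xyz": [-0.42, 0, 0.12], "turn": 0},
    {"grip": -1, "xyz": [-0.56, 0, 0.17], "turn": 0},
    {"grip": -1, "xyz": [-0.7, 0, 0.22], "turn": 0},
    {"grip": -1, "xyz": [-0.84, 0, 0.26], "turn": 0},
    {"grip": -1, "xyz": [-0.98, 0, 0.3], "turn": 0},
    {"grip": -1, "xyz": [-1.12, 0, 0.35], "turn": 0},
    {"grip": -1, "xyz": [-1.3, 0, 0.4], "turn": 0}
  ]
}}

```text
clock: 21.6
eef_pos: [0.5064, 0.0712, 0.0557]
ee_rot: [0.083, 0.574, -0.099, 0.809]
ft_force: [-0.4, 0.2, 0.2]
opening: 0.005
```

```bash
python3 st.py
```

```text
t 21.6 p [0.5064 0.0712 0.0557] q [-0.0555 -0.0582  2.2211 -0.0796  0.6487 -1.309 ] F [-0.446   0.1907  0.1682] op 0.005
x [ 0.3219 -0.066  -0.9445] tilt deg 19.18622871054117 tilt az -11.580802927572842 y [0.2556 0.9666 0.0196] y az 75.18680700314519 z [ 0.9116 -0.2477  0.3281]
```

Call:
{"api": "move_arm", "payload": {
  "moves": [
    {"grip": -1, "xyz": [-1, 0, 0.3], "turn": 0},
    {"grip": -1, "xyz": [-2, 0, 0.5], "turn": 0},
    {"grip": -1, "xyz": [-3.1, 0, -0.7], "turn": 0},
    {"grip": -1, "xyz": [-4, 0, -2], "turn": 0},
    {"grip": -1, "xyz": [-7.5, 0, -2], "turn": 0},
    {"grip": -1, "xyz": [-11.5, 0, -1.6], "turn": 0},
    {"grip": -1, "xyz": [-15.5, 0, -1.2], "turn": 0},
    {"grip": -1, "xyz": [-18, 0, -1], "turn": 0},
    {"grip": -1, "xyz": [-18, 0, -1], "turn": 0},
    {"grip": -1, "xyz": [-18, 0, -1], "turn": 0}
  ]
}}

```text
clock: 22.6
eef_pos: [0.4393, 0.0856, 0.2229]
ee_rot: [0.083, 0.573, -0.099, 0.809]
ft_force: [-0.2, -0.2, 0.3]
opening: 0.006
```

```bash
python3 st.py; python3 - <<'E'
from h import *
import cv2
im=env.capture("top");cv2.imwrite("pics/top11.png",im[:,:,::-1]);cv2.imwrite("pics/z11t.png",cv2.resize(im[165:290,250:370,::-1],None,fx=4.8,fy=4.8,interpolation=cv2.INTER_CUBIC))
im=env.capture("scene");cv2.imwrite("pics/z11.png",cv2.resize(im[120:320,200:420,::-1],None,fx=3,fy=3,interpolation=cv2.INTER_CUBIC))
im=env.capture("wrist");cv2.imwrite("pics/w11.png",im[:,:,::-1])
E
```

```text
t 22.6 p [0.4393 0.0856 0.2229] q [-0.0246 -0.5128  2.2365 -0.0655  1.0873 -1.3128] F [-0.1924 -0.1769  0.3387] op 0.006
x [ 0.3233 -0.066  -0.944 ] tilt deg 19.265093036147384 tilt az -11.531464324307256 y [0.2555 0.9666 0.02  ] y az 75.1938336573791 z [ 0.9112 -0.2476  0.3293]
```

View pics/z11t.png

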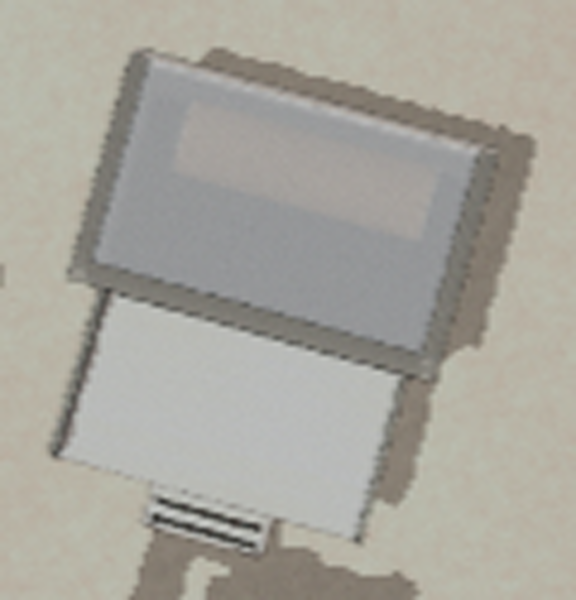

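View pics/z11.png

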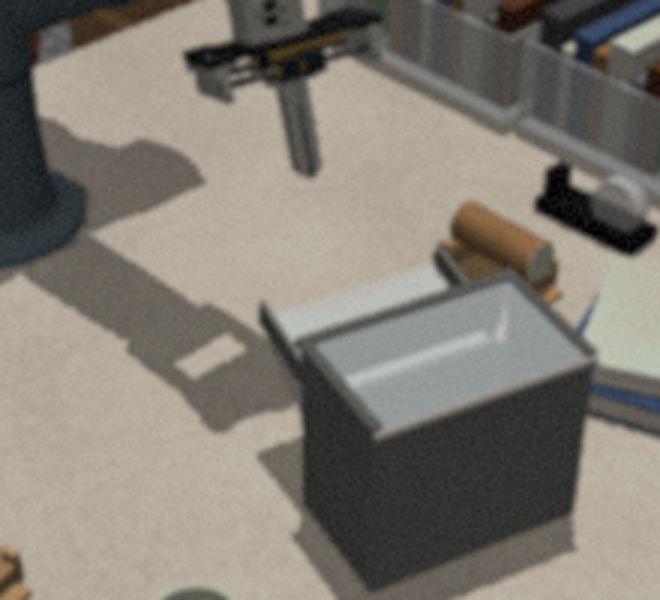

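View pics/w11.png

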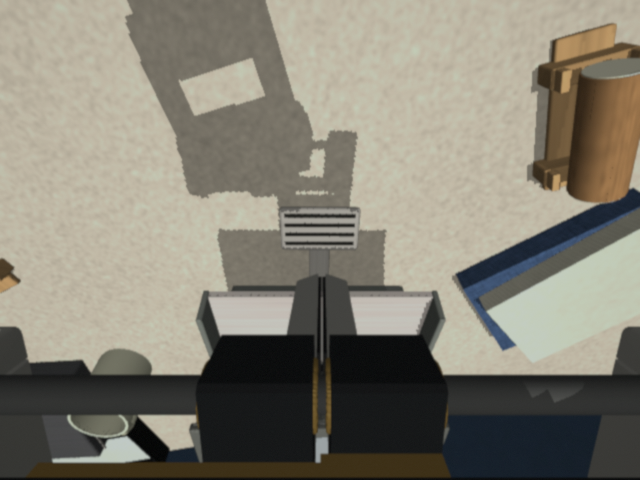

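View pics/top11.png

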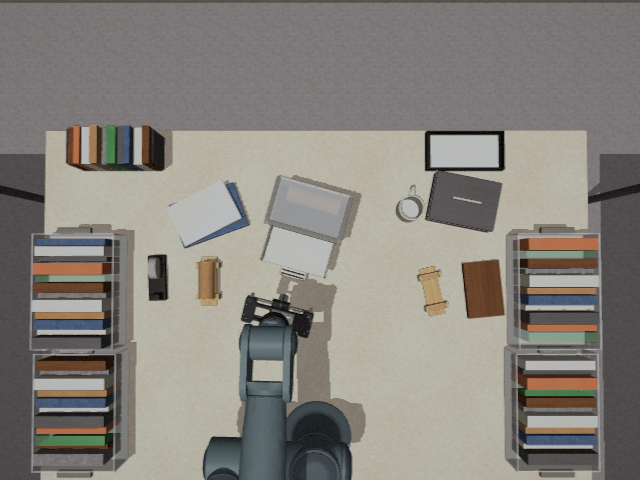

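The lid is shut: its front edge is back at (72,275)–(432,375) in the top zoom. The tube shows through the clear panel, the pedal is up, and the other things haven't moved.

```bash
python3 -c "
from cell import env
print(env.finish_job())"
```

```text
the job is handed in; nothing more can be done
None
```

The long tube is in the bin and the lid is shut. The job is handed in at about 22.8 s of the 58 s allowed.

- **Tube:** I gripped the long tube, set it across the ramp between the cheeks and let go. It rolled down and rested against the shut lid.
- **Lean for the pedal:** the move interface can't tilt the tool. I tilted it by repeatedly reaching past the arm's limit, until the gripper leaned back about 19°, short of the suggested 30° but enough to clear the ramp's end.
- **Pedal:** I pressed slowly down to the stop. The wrist force peaked at about 33 N in the readings (29 N of it vertical), then I held it at about 22 N (18 N vertical).
- **Lid:** I eased the pedal up over about 2 s, roughly 0.3–0.4 rad/s at the lid, and then backed the arm away.

**Last checks:** in the final pictures the lid edge is back where it started, the tube shows through the clear panel, and the pedal is up. The short tube, mug, books and tape dispenser are where they were. The wrist force was about 0 N.

**Doubts:**
- **Joint limit:** while tilting, joint 3 sat at 0.127 rad against the stated limit of 0.13. I took that as rounding of the real limit, but could not confirm it.
- **Order at the stop:** the tube had already rolled in just before the last 1–2 mm of pedal travel. I went on to the stop and held it there for about 0.4 s.
- **Bin position:** my fits of the bin's position from different views differed by up to about 5 mm and 1.5°. I used the closest wrist-camera view for the pedal.

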